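# Put a lamp battery on charge and bank the tallies

### The arm

A 6-joint arm with a two-finger parallel gripper is mounted at the origin on the work surface. World frame = base frame: x ahead of the robot, y to its left, z up, the work surface at z = 0. Lengths are in mm, angles in rad, forces in N, time in s.
With the tool pointing down it reaches from about 400 to 925 mm from the base axis. Payload 12.5 kg.
Tool frame: the origin (TCP) lies between the finger pads; the fingertips stand env.tip_extent ahead of it and the grasp point (between the pads) lies 11 mm behind it (env.tip_extent is the distance from the TCP to the fingertips, in mm); z points along the fingers, y is the line along which they close (so a half turn about z gives the same grasp; the last joint's range is limited). The gripper opens to 95 mm and grips with 3 to 60 N. Pads are 20 mm wide; open, the fingers measure 119 mm over their backs; the gripper's body (75 mm by 180 mm) begins 59 mm behind the grasp point.
Start: joints at [1.018, 0.491, 1.559, -0, 1.092, -0.106], TCP at [270.037, 563.672, 222.661] pointing down, gripper open.
Joint ranges: [-3.1, 3.1], [-0.84, 2.19], [0.05, 2.79], [-1.13, 4.28], [0.06, 2.93], [-2.69, 2.69]. Speed limits (rad/s): [2.22, 2.22, 2.79, 3.14, 3.14, 3.14].

### API

Orientations are given as [roll, pitch, yaw] about the fixed x, y, z axes, in that order (R = Rz(yaw) Ry(pitch) Rx(roll)).
In Python, from cell import env gives the robot as it stands.
- The arm moves only by the tool carry_out, never from a script. Its argument "motion" is a list of rows, each a list of 5 numbers: the shift along the tool's x, y, z in mm, then the turn about the tool's z in degrees, then the closure, from 0 (fully open) to 1 (shut). A call has 1 to 12 rows; each row shifts and turns the commanded pose from where the row before left it, along the tool's axes as they then stand; what a row does not reach is not made up. A row lasts 1/10 s, in which the tool goes at most 50 mm and 8.59 degrees, less where a joint would pass 70% of its speed; a pose out of reach is approached as far as the arm can. A call with a gripper value outside its range is refused whole. The fingers move at their own pace and stop on an object; the grip force is fixed at half the most. Time passes only in rows, so rows that do not move let the fingers close. It gives the time, the measured TCP pose, the force, the opening and the grip force at its end, in the units of the state.
- env.state(): the state, without advancing time (a new reading comes with each control period).
- env.read_camera(name): name is "scene" or "top" or "wrist"; returns a dict with "color" (384x512x3 uint8, red, green, blue), "K" (3x3 intrinsics, pixels), "R" (3x3) and "t" (3): a world point X has camera coordinates R X + t; the wrist camera has in their place "hand_eye" (4x4, takes a point from camera to tool coordinates, whose origin is the TCP and whose axes are the flange's). Camera axes: x right, y down, z forward; pixel columns grow to the right and rows downward; lengths in mm; the calibration is good to about 2 mm. A picture is of the moment at which its call begins: read the wrist's pose just before it. There is no depth.
- env.job_done(): hands the job in; it is judged then, once.
The state is a dict: "t": time; "joints": joint angles; "qvel": joint speeds; "tau": joint torques, N m; "eef_pos": TCP position; "tcp_rot": TCP orientation; "ft_force": force on the tool from outside, world axes, zero at the start; "moment": the same for the moment, N m; "opening": opening from 0.0 (shut) to 1.0 (fully open); "grip_force": force on a finger pad.
Only numpy, scipy, OpenCV 4.12 (cv2) and the standard library are available. Lean on these libraries where they do the work, as an engineer would, in place of code of your own. Each camera call takes 0.05 s, during which the arm holds its last target. There are 200 camera calls.

### The job

Push the loose orange battery case along the shelf, without lifting it, until it sits squarely in its marked charging bay with its contacts against the steel stop, and with it there press the charge plunger behind the stop all the way down and let it spring back. Also bank every brass tally disc lying on the shelf: lay it in the pocket of the tally box's sprung slide and push the slide fully home so that the disc drops inside, then let the slide return, until all are in the box. Finish with the case still home in its bay, and leave the other things on the shelf where they are.

Things in the scene. Friction and masses are not known exactly. Their poses are not given: they have to be found in the camera images.
- case: Loose worn orange battery case to be charged: box 110 mm (x) by 90 mm (y) by 65 mm high, 0.6 to 1 kg, on the shelf on the -y side of its bay. Too wide to grip; it slides when pushed on a side face (4 to 9 N). Origin: centre of its underside. Its +y face has two copper contacts that go against the bay's stop. (The similar case in the green locker stays.)
- bay: Fixed charging bay. Origin: the point on the shelf where the centre of the case's underside belongs, the case's axes along the bay's. A steel stop bar (150 mm along x, 12 thick, 45 high) has its face at y = +45 mm, so the case meets it when home. No side guides; white lines mark the bay, open to -y. Behind the bar a grey post, 70 x 60 x 70 mm high, centred at y = +87 mm, carries the plunger.
- plunger (a joint): Charge-start plunger on the bay's post: travel in m, 0 = up, 0.015 = fully pressed, moving straight down. Spring: 2 N at first, 8 N fully down; it returns by itself.
- plunger_top (a point): Centre of the top of the plunger's black round cap, 36 mm diameter; 105 mm above the shelf when up, 90 mm when fully pressed. Moves with the plunger.
- tally_box: Fixed tally box, 240 mm long (x -165 to +75 mm), 110 wide (y), deck top 60 mm high. Origin: on the shelf, on its long mid-line. On the deck a sprung flat slide (70 wide, 6 thick, between rails as high) runs along the box's +x. It has a bottomless 50 x 50 mm pocket whose floor is the deck. Tallies go into the hollow below (x -65 to +70, y +-50, z 5 to 55 mm; far end clear).
- tally_slide (a joint): Stroke of the tally slide in m: 0 = at rest, 0.060 = pushed fully in along the box's +x. Spring: 2 N at rest, 8 N at full stroke; it returns by itself when let go.
- slide_push (a point): Point on the front (-x) face of the slide's upright black push plate: 60 mm wide (y), 10 mm thick, from the deck (60 mm) to 96 mm above the shelf; this point is at 80 mm height. Push it along the box's +x. In front of it the bare deck (60 mm high) goes on for 45 mm. Moves with the slide.
- slide_pocket (a point): Centre of the slide's pocket, on its floor (60 mm high; slide's top 66 mm). At rest it is at box x = -35 mm over solid deck, while the slide covers the deck's drop hole (box x +4 to +60, y +-30 mm). At the full 60 mm stroke it is over the hole, and a tally lying in it, swept along by the slide, falls in (only in the last 14 mm of stroke). Moves with the slide.
- tally0: A brass tally: plain flat disc, 36 mm diameter, 6 mm thick, about 45 g, lying flat on the shelf. Origin: centre of its underside. Three or four of the four tallies are present; an absent one reads None.
- tally1: A brass tally: plain flat disc, 36 mm diameter, 6 mm thick, about 45 g, lying flat on the shelf. Origin: centre of its underside. Three or four of the four tallies are present; an absent one reads None.
- tally2: A brass tally: plain flat disc, 36 mm diameter, 6 mm thick, about 45 g, lying flat on the shelf. Origin: centre of its underside. Three or four of the four tallies are present; an absent one reads None.
- tally3: A brass tally: plain flat disc, 36 mm diameter, 6 mm thick, about 45 g, lying flat on the shelf. Origin: centre of its underside. Three or four of the four tallies are present; an absent one reads None.
- terminal_block: Bystander: white ceramic terminal block, 56 by 24 by 23 mm high, among the tallies. Origin: centre of its underside.
- washer: Bystander: flat grey steel washer, 38 mm outside, 20 mm hole, 4 mm thick, among the tallies. Not a tally. Origin: centre of its underside.
- lamp_head: Bystander: chrome lamp head, 62 mm diameter, 43 mm high. Origin: centre of its underside.
- grease_tin: Bystander: tin, 70 mm diameter, 80 mm high. Origin: centre of its underside.
- padlock: Bystander: brass padlock lying flat, body 40 by 45 mm, 22 mm high, with a steel shackle. Origin: centre of its body's underside.
- wrench: Bystander: steel wrench lying flat, 140 mm long. Origin: centre of its underside.
Mind the look-alikes: they are no part of the job. Leave any red look-alike of the tally1 alone.

How it is judged:
By the outcome, as a careful person would: the job done as asked, in the order asked, and still so for the second after the job is handed in, with the robot touching nothing.
Of tally0, tally1, tally2, tally3 only 3 to 4 are there at a start; the rules pass over those that are not, and their reading is None.
At some moment in a run one of case, tally0, tally1, tally2, tally3 may be knocked a few centimetres aside while the robot is not near it.
Once in a run the grip may slacken for a moment while it holds something.
It also fails if it takes over 210 s, if anything falls off the work surface, if the arm or the gripper's body presses on something with over 40 N, if the wrist force passes 120 N, or if a joint passes its speed limit or range.

## Working session

There is one attempt and no reset: what is moved stays moved. The work goes in short steps, Python scripts to look and compute and a tool call to move; the robot and the scene stay as the last step left them, time stands still between calls to the robot, and variables do not carry over. Pictures are saved under pics/ and viewed, at most 14 in all, crops included, and the job is handed in when it is done.

Besides the shell and the picture viewer there is one more tool, called after "Request:" as a command line: name --pt "numbers of a row" for each row, then --argument value for the rest. carry_out: Moves the arm, as the interface text tells. Its arguments: {"type":"object","properties":{"motion":{"type":"array"}},"required":["motion"]}

```bash
ls; mkdir -p pics
python3 - <<'E'
from cell import env
import cv2,numpy as np
s=env.state();print(s['t'],s['eef_pos'],s['tcp_rot'],env.tip_extent,s['ft_force'])
for n in ['scene','top','wrist']:
    r=env.read_camera(n);cv2.imwrite(f'pics/{n}0.png',r['color'][:,:,::-1])
    np.savez(f'{n}0.npz',**r)
    print(n,r['K'].tolist(),{k:np.round(r[k],3).tolist() for k in r if k in('R','t','hand_eye')})
a=cv2.imread('pics/scene0.png');
E
```

```text
pics
0.0 [269.9017532  563.45643423 222.05438524] [-3.14046728e+00 -1.31686493e-04  2.69475975e+00] 8.0 [-0.16027831  0.17000497 -0.76190357]
scene [[427.6509969694834, 0.0, 263.0751846260183], [0.0, 427.6509969694834, 192.54404906638302], [0.0, 0.0, 1.0]] {'R': [[0.845, 0.535, 0.011], [0.419, -0.648, -0.636], [-0.333, 0.542, -0.772]], 't': [-473.229, -152.391, 1223.011]}
top [[414.11441703777297, 0.0, 264.2181949381955], [0.0, 414.11441703777297, 194.40357609324147], [0.0, 0.0, 1.0]] {'R': [[0.022, -1.0, -0.004], [-0.996, -0.022, -0.083], [0.083, 0.006, -0.996]], 't': [16.193, 537.906, 1137.608]}
wrist [[321.7221463428801, 0.0, 258.84182917235063], [0.0, 321.7221463428801, 191.76241084679802], [0.0, 0.0, 1.0]] {'hand_eye': [[0.001, -0.955, -0.297, 84.063], [1.0, 0.002, -0.0, 1.39], [0.001, -0.297, 0.955, -161.98], [0.0, 0.0, 0.0, 1.0]]}
```

View pics/top0.png

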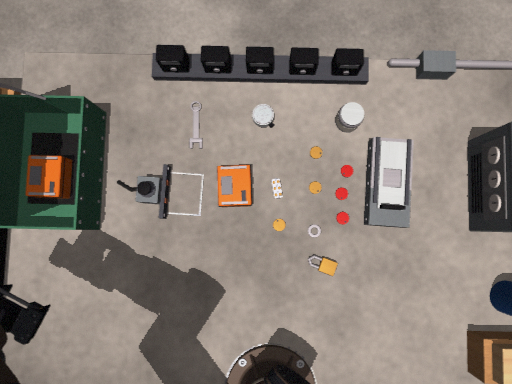

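View pics/scene0.png

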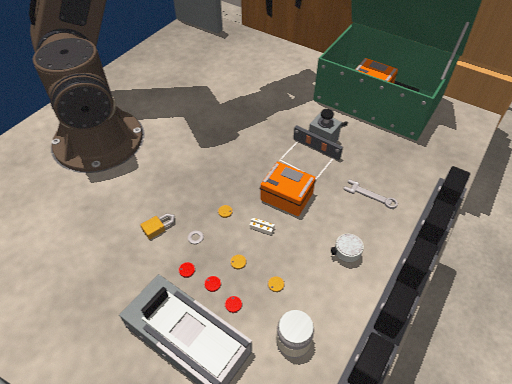

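Top view: the case is at (235,185), the bay lines at (186,194), the stop bar at x≈165 and the plunger at (146,188). The tally box is at (388,182), with its black push plate at (392,205).

Tally candidates: brass discs at (316,152), (315,187) and (279,225). Red look-alikes are at (347,171), (341,194) and (343,217), and the ring washer at (314,231). Only the three brass ones fit.

```bash
cat > h.py <<'E'
from cell import env
import cv2,numpy as np
from scipy.spatial.transform import Rotation as Ro
def cam(n):
    s=env.state(); r=env.read_camera(n)
    if n=='wrist':
        H=np.eye(4);H[:3,:3]=Ro.from_euler('xyz',s['tcp_rot']).as_matrix();H[:3,3]=s['eef_pos']
        M=np.linalg.inv(H@r['hand_eye']);r['R'],r['t']=M[:3,:3],M[:3,3]
    return r
def ray(r,uv,z):
    uv=np.atleast_2d(np.float64(uv));d=np.c_[uv,np.ones(len(uv))]@np.linalg.inv(r['K']).T@r['R']
    c=-r['R'].T@r['t'];return c+d*((z-c[2])/d[:,2])[:,None]
def proj(r,X):
    p=np.atleast_2d(X)@r['R'].T+r['t'];p=p@r['K'].T;return p[:,:2]/p[:,2:]
def blobs(r,lo,hi,amin=30):
    h=cv2.cvtColor(r['color'],cv2.COLOR_RGB2HSV);m=cv2.inRange(h,np.array(lo),np.array(hi))
    n,l,st,c=cv2.connectedComponentsWithStats(m)
    return [(c[i],st[i,4],st[i,:4],(l==i).astype(np.uint8)) for i in range(1,n) if st[i,4]>=amin]
def save(r,name,box=None,k=1):
    a=r['color'][:,:,::-1]
    if box: a=a[box[1]:box[3],box[0]:box[2]]
    cv2.imwrite('pics/'+name,cv2.resize(a,None,fx=k,fy=k,interpolation=cv2.INTER_CUBIC))
E
python3 - <<'E'
from h import *
for n in ['top','scene']:
    r=dict(np.load(n+'0.npz'))
    print(n)
    for lab,lo,hi in [('red',(0,180,120),(4,255,255)),('orange',(5,150,100),(14,255,255)),('brass',(15,120,120),(28,255,255))]:
        for c,a,b,m in blobs(r,lo,hi): print(lab,c.round(1),a,b,ray(r,c,6 if lab!='orange' else 65)[0].round(0)[:2])
r=dict(np.load('top0.npz'))
a=r['color'][:,:,::-1]
c1=cv2.resize(a[140:235,110:260],None,fx=5,fy=5,interpolation=cv2.INTER_CUBIC)[:,:]
c2=cv2.resize(a[130:240,265:415],None,fx=5,fy=5,interpolation=cv2.INTER_CUBIC)
cv2.imwrite('pics/c1.png',c1);cv2.imwrite('pics/c2.png',c2)
E
```

```text
top
red [346.5 170.3] 105 [341 165  12  12] [ 613. -205.]
red [341. 193.] 104 [336 188  11  12] [ 548. -190.]
red [342.1 217.3] 108 [337 212  12  12] [ 479. -193.]
orange [ 45.6 175.4] 912 [ 26 156  36  41] [572. 623.]
orange [235.3 184.8] 879 [217 165  35  41] [558. 107.]
brass [315.5 152.2] 116 [310 146  12  13] [ 663. -116.]
brass [314.6 187. ] 119 [309 181  12  13] [ 563. -115.]
brass [278.7 224.6] 119 [273 219  13  12] [454. -14.]
brass [327.5 266.3] 230 [318 258  20  18] [ 341. -153.]
scene
red [186.6 269.1] 169 [179 262  16  15] [ 481. -193.]
red [212.4 283.3] 180 [205 276  16  15] [ 550. -190.]
red [233.2 303.9] 196 [225 296  17  16] [ 615. -205.]
orange [378.4  69.8] 268 [360  58  38  23] [568. 663.]
orange [305.6 177. ] 37 [299 172  14  11] [592. 143.]
orange [286.6 192.8] 266 [261 176  54  29] [579.  75.]
orange [284.5 202.3] 490 [261 186  53  30] [589.  47.]
brass [484.8  70.9] 286 [456  61  56  21] [850. 944.]
brass [374.2  73.7] 35 [368  70  15   8] [542. 723.]
brass [286.7 182.4] 504 [261 162  51  38] [539. 149.]
brass [224.7 210.6] 134 [218 205  15  12] [457. -14.]
brass [151.5 225.1] 268 [140 216  24  19] [ 335. -145.]
brass [238. 261.] 168 [231 255  15  13] [ 565. -114.]
brass [275.6 283.2] 191 [268 276  16  15] [ 666. -116.]
```

View pics/c1.png

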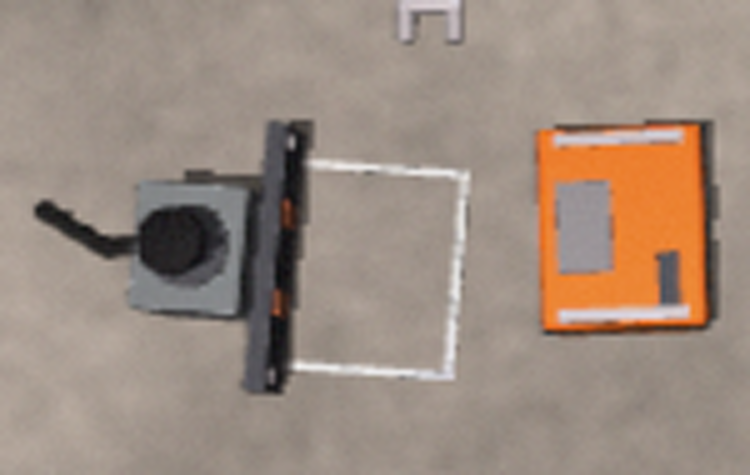

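View pics/c2.png

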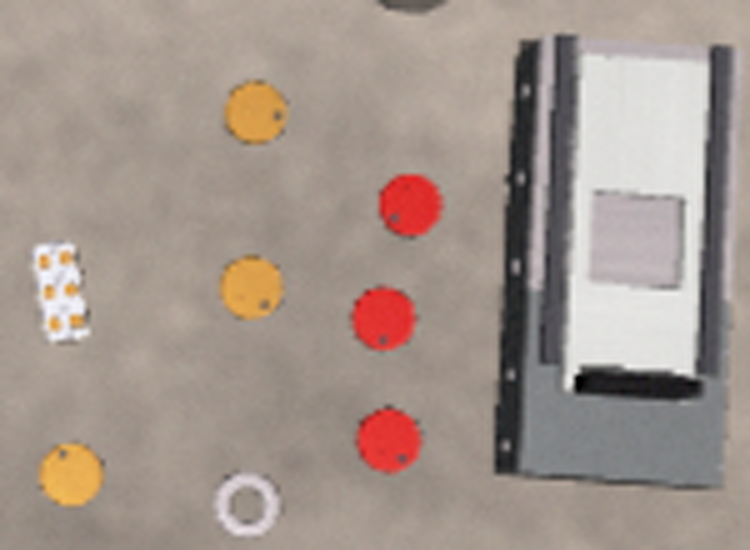

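Confirmed: c1 shows the case, bay frame, bar and plunger. c2 shows three gold discs, three red discs, the washer, and the box with its pocket. Next I'll measure the frames.

```bash
cat > m.py <<'E'
from h import *
def case(r,verbose=True):
    B=[b for b in blobs(r,(3,130,90),(16,255,255),300) if b[0][0]>110 and b[0][0]<300]
    m=max(B,key=lambda b:b[1])[3]
    m=cv2.morphologyEx(m,cv2.MORPH_CLOSE,np.ones((9,9)))
    p=cv2.findContours(m,cv2.RETR_EXTERNAL,cv2.CHAIN_APPROX_NONE)[0][0][:,0]
    w=ray(r,p,65)[:,:2].astype(np.float32);q=cv2.minAreaRect(w);return q,cv2.boxPoints(q)
E
python3 - <<'E'
from m import *
r=dict(np.load('top0.npz'));s=dict(np.load('scene0.npz'))
q,b=case(r);print('case',q,b.round(0).tolist())
# bay lines on floor
f1=lambda p:np.array(p)/5+[110,140]-0.4
L=ray(r,f1([(303,162),(468,173),(455,377),(290,367)]),0)[:,:2];print('bay line corners',L.round(1).tolist())
P=ray(r,f1([(175,241)]),105)[0];print('plunger top~',P.round(1))
print('post corners',ray(r,f1([(135,182),(250,188),(240,316),(128,305)]),70)[:,:2].round(1).tolist())
print('bar top',ray(r,f1([(268,122),(290,122),(268,390),(248,390)]),45)[:,:2].round(1).tolist())
f2=lambda p:np.array(p)/5+[265,130]-0.4
pk=ray(r,f2([(592,193),(684,198),(680,288),(588,283)]),63)[:,:2];print('pocket',pk.round(1).tolist(),pk.mean(0))
print('slide edges z66',ray(r,f2([(581,52),(711,60),(695,375),(567,390)]),66)[:,:2].round(1).tolist())
print('plate top',ray(r,f2([(578,370),(703,377),(700,398),(576,392)]),96)[:,:2].round(1).tolist())
print('box front corners z60',ray(r,f2([(523,475),(722,485)]),60)[:,:2].round(1).tolist())
print('campos',-r['R'].T@r['t'])
# crops scene
a=s['color'][:,:,::-1]
c=np.vstack([cv2.resize(a[90:220,255:375],(480,520),interpolation=2)]);d=cv2.resize(a[270:384,115:260],None,fx=4,fy=4,interpolation=2)
k=np.zeros((520,800,3),np.uint8);k[:,:420]=cv2.resize(c,(420,455))[:455].shape and cv2.resize(c,(420,520));k[:299,420:]=cv2.resize(d,(380,299));cv2.imwrite('pics/sc.png',k)
E
```

```text
case ((557.1539916992188, 110.2635726928711), (111.30635833740234, 89.54424285888672), 3.6091060638427734) [[499.0, 151.0], [504.0, 62.0], [616.0, 69.0], [610.0, 158.0]]
bay line corners [[597.9, 299.7], [593.6, 204.7], [476.5, 208.0], [480.1, 302.3]]
plunger top~ [540.9 340.  105. ]
post corners [[575.7, 373.5], [573.8, 311.2], [504.5, 313.6], [509.1, 374.1]]
bar top [[613.8, 309.4], [614.0, 297.2], [465.7, 303.0], [465.5, 314.0]]
pocket [[612.5, -292.8], [610.9, -342.7], [561.7, -340.3], [563.3, -290.6]] [ 587.10763764 -316.57817911]
slide edges z66 [[689.4, -286.1], [686.5, -356.7], [514.6, -347.1], [505.0, -278.4]]
plate top [[513.8, -276.1], [511.6, -341.3], [500.6, -339.7], [502.3, -275.0]]
box front corners z60 [[459.0, -256.4], [456.0, -363.2]]
campos [ 440.69298401   20.99584119 1178.60343146]
```

View pics/sc.png

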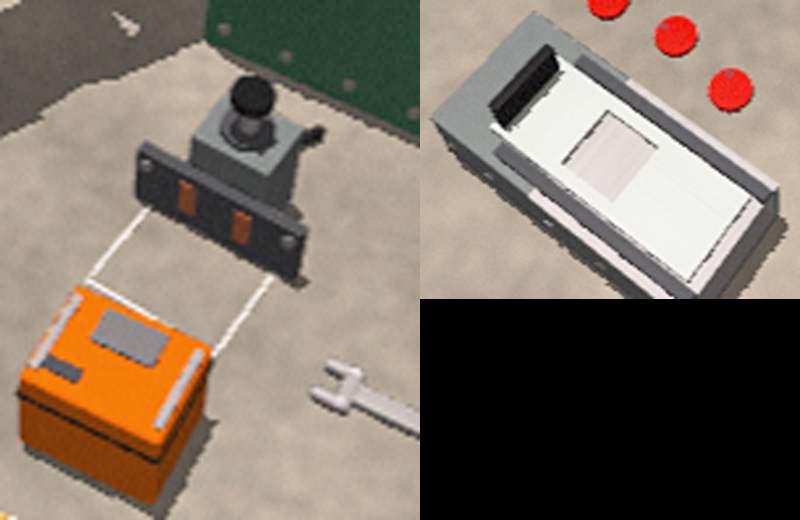

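Scene crop: the bar and its copper contacts, the white lines and the plunger agree with the top view, and the push plate is on the box's near (-x) end. Measured values:

| Item | Position (x, y) | Yaw |
|---|---|---|
| Bay | (537.7, 255.5) | −2.1° |
| Case | (557, 110) | +3.6° |

Plan: first push the +x face by about 25 mm in bay −x, with two fingers to square the case up. Then push along +y.

Request:
carry_out --pt "0 0 0 -8 0.45" --pt "0 0 0 -8 0.45" --pt "0 0 0 -7.5 0.45" --pt "-32 -36 0 0 0.45" --pt "-32 -36 0 0 0.45" --pt "-32 -36 0 0 0.45" --pt "-32 -36 0 0 0.45" --pt "-32 -36 0 0 0.45" --pt "-32 -36 0 0 0.45" --pt "-32 -36 0 0 0.45" --pt "-32 -36 0 0 0.45" --pt "-32 -36 0 0 0.45"

```text
t: 1.35
eef_pos: [546.9, 227.6, 222.6]
tcp_rot: [3.142, -0.0, 3.105]
ft_force: [0.3, 0.1, 1.0]
opening: 0.548
grip_force: 0.0
```

```bash
cat > go.py <<'E'
# usage: go.py x y z yawdeg : prints turn and tool shift (in the axes after the turn)
import sys;from h import *
def plan(x,y,z,yaw):
    s=env.state();p=s['eef_pos'];c=np.degrees(s['tcp_rot'][2]);turn=-((yaw-c+180)%360-180)
    a=np.radians(yaw);X=np.array([np.cos(a),np.sin(a)]);Y=np.array([np.sin(a),-np.cos(a)]);d=np.array([x,y])-p[:2]
    return f't={s["t"]:.1f} pos={p.round(1)} yaw={c:.2f} q={np.degrees(s["joints"]).round(0)} turn={turn:.2f} tx={d@X:.1f} ty={d@Y:.1f} tz={p[2]-z:.1f} f={s["ft_force"].round(1)} op={s["opening"]*95:.1f}'
if __name__=='__main__': print(plan(*map(float,sys.argv[1:])))
E
python3 go.py 643 112 30 177.9
```

```text
t=1.4 pos=[546.9 227.6 222.6] yaw=177.90 q=[ 16.  25.  94.   0.  60. -72.] turn=-0.00 tx=-100.2 ty=-112.0 tz=192.6 f=[0.3 0.1 1. ] op=52.0
```

Request:
carry_out --pt "-33 -37 0 0 0.45" --pt "-33 -37 0 0 0.45" --pt "-34 -38 0 0 0.45" --pt "0 0 40 0 0.45" --pt "0 0 40 0 0.45" --pt "0 0 40 0 0.45" --pt "0 0 40 0 0.45" --pt "0 0 32 0 0.45" --pt "0 0 0 0 0.45"

```text
t: 2.25
eef_pos: [638.9, 114.3, 26.4]
tcp_rot: [-3.141, -0.007, 3.105]
ft_force: [0.1, -0.2, 0.4]
opening: 0.549
grip_force: 0.0
```

```bash
python3 go.py 597.5 112 30 177.9
python3 - <<'E'
from m import *
r=cam('top');q,b=case(r);print(q,b.round(0).tolist())
E
```

```text
t=2.2 pos=[638.9 114.3  26.4] yaw=177.89 q=[  4.  43.  94.   0.  43. -84.] turn=-0.01 tx=41.3 ty=-3.8 tz=-3.6 f=[ 0.1 -0.2  0.4] op=52.2Traceback (most recent call last):
  File "<stdin>", line 2, in <module>
  File "m.py", line 4, in case
    m=max(B,key=lambda b:b[1])[3]
      ~~~^^^^^^^^^^^^^^^^^^^^^
ValueError: max() iterable argument is empty
```

Request:
carry_out --pt "3 -4 0 0 0.45" --pt "5 0 0 0 0.45" --pt "5 0 0 0 0.45" --pt "4 0 0 0 0.45" --pt "4 0 0 0 0.45" --pt "4 0 0 0 0.45" --pt "4 0 0 0 0.45" --pt "3 0 0 0 0.45" --pt "3 0 0 0 0.45" --pt "2 0 0 0 0.45" --pt "2 0 0 0 0.45" --pt "0 0 0 0 0.45"

```text
t: 3.5
eef_pos: [603.4, 112.1, 32.3]
tcp_rot: [3.141, 0.005, 3.105]
ft_force: [4.8, 0.2, 4.1]
opening: 0.55
grip_force: 2.4
```

```bash
python3 go.py 597.5 112 30 177.9
python3 - <<'E'
from m import *
r=cam('top');save(r,'p1.png');r=cam('scene');save(r,'p1s.png',(200,80,456,272),3)
E
```

```text
t=3.5 pos=[603.4 112.1  32.3] yaw=177.90 q=[  4.  41. 100.   0.  39. -84.] turn=-0.00 tx=5.9 ty=-0.3 tz=2.3 f=[4.8 0.2 4.1] op=52.2
```

View pics/p1s.png

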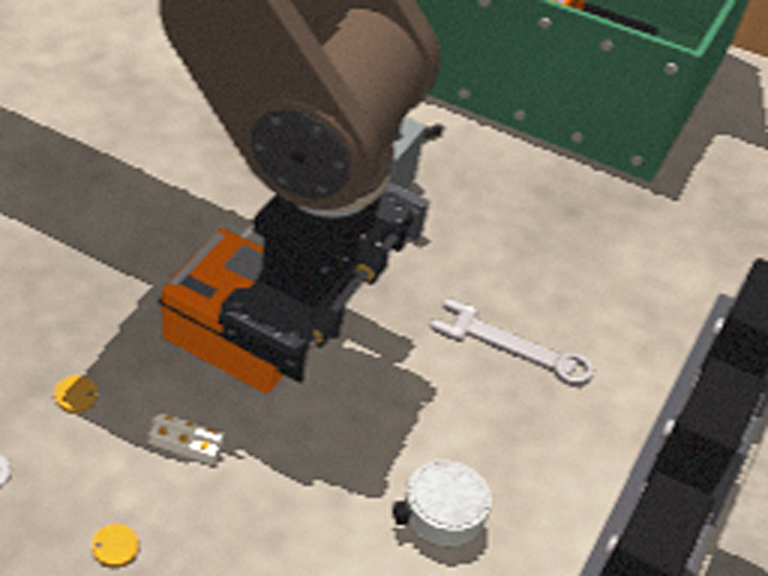

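The fingers are on the case's +x face, pushing at about 5 N. I'll push the last few mm, back off, raise clear and look.

Request:
carry_out --pt "2 0 0 0 0.45" --pt "2 0 0 0 0.45" --pt "2 0 0 0 0.45" --pt "0 0 0 0 0.45" --pt "-20 0 0 0 0.45" --pt "-20 0 -40 0 0.45" --pt "0 0 -40 0 0.45" --pt "0 -40 -30 8 0.45" --pt "0 -40 0 8 0.45" --pt "0 -40 0 8 0.45" --pt "0 -40 0 8 0.45" --pt "0 0 0 0 0.45"

```text
t: 4.8
eef_pos: [595.4, -45.8, 141.1]
tcp_rot: [-3.141, -0.001, 2.538]
ft_force: [0.6, 0.1, 0.8]
opening: 0.548
grip_force: 0.0
```

```bash
cat >> m.py <<'E'
BAY=np.array([537.7,255.5]);A=np.radians(-2.1);EX=np.array([np.cos(A),np.sin(A)]);EY=np.array([-EX[1],EX[0]])
def report():
    q,b=case(cam('top'));b=b.astype(float);c=b.mean(0);e=[b[(i+1)%4]-b[i] for i in range(2)]
    e=max(e,key=lambda v:np.linalg.norm(v));e=e*np.sign(e[0])
    print('case',c.round(1),'size',np.round(q[1],1),'yaw',np.degrees(np.arctan2(e[1],e[0])).round(2),'bay-frame',((c-BAY)@EX).round(1),((c-BAY)@EY).round(1))
E
python3 - <<'E'
from m import *
report()
E
python3 go.py 532 40 130 87.9
```

```text
case [529.4 117.2] size [ 89.6 109.3] yaw -1.95 bay-frame -3.2 -138.5
t=4.8 pos=[596.5 -44.1 141.2] yaw=145.72 q=[-11.  31.  98.   0.  51. -66.] turn=57.82 tx=81.7 ty=-67.5 tz=11.2 f=[0.3 0.5 0.2] op=52.3
```

Request:
carry_out --pt "0 0 0 8.3 0.45" --pt "0 0 0 8.3 0.45" --pt "0 0 0 8.3 0.45" --pt "0 0 0 8.3 0.45" --pt "0 0 0 8.3 0.45" --pt "0 0 0 8.3 0.45" --pt "0 0 0 8 0.45" --pt "28 -24 0 0 0.45" --pt "28 -24 0 0 0.45" --pt "28 -25 0 0 0.45" --pt "0 0 0 0 0.45"

```text
t: 5.95
eef_pos: [524.6, 47.4, 140.9]
tcp_rot: [-3.14, -0.001, 1.543]
ft_force: [0.4, 0.3, 0.7]
opening: 0.55
grip_force: 0.0
```

```bash
python3 go.py 527 45 30 87.9
```

```text
t=6.0 pos=[524.6  47.4 140.9] yaw=88.40 q=[ -2.  26. 108.   0.  46.  -0.] turn=0.50 tx=-2.3 ty=2.5 tz=110.9 f=[0.4 0.3 0.7] op=52.3
```

Request:
carry_out --pt "0 0 38 0.5 0.45" --pt "0 2 38 0 0.45" --pt "0 0 35 0 0.45" --pt "0 0 0 0 0.45" --pt "6 0 0 0 0.45" --pt "6 0 0 0 0.45" --pt "8 0 0 0 0.45" --pt "8 0 0 0 0.45" --pt "8 0 0 0 0.45" --pt "8 0 0 0 0.45" --pt "8 0 0 0 0.45" --pt "8 0 0 0 0.45"

```text
t: 7.15
eef_pos: [532.7, 104.1, 31.4]
tcp_rot: [3.139, 0.0, 1.53]
ft_force: [-0.4, -8.1, 6.0]
opening: 0.551
grip_force: 3.7
```

Request:
carry_out --pt "8 0 0 0 0.45" --pt "8 0 0 0 0.45" --pt "8 0 0 0 0.45" --pt "8 0 0 0 0.45" --pt "8 0 0 0 0.45" --pt "8 0 0 0 0.45" --pt "8 0 0 0 0.45" --pt "8 0 0 0 0.45" --pt "6 0 0 0 0.45" --pt "5 0 0 0 0.45" --pt "4 0 0 0 0.45" --pt "0 0 0 0 0.45"

```text
t: 8.35
eef_pos: [535.6, 183.4, 31.1]
tcp_rot: [3.139, -0.001, 1.53]
ft_force: [1.2, -0.0, -0.4]
opening: 0.554
grip_force: 0.0
```

```bash
python3 go.py 535.7 200.5 30 87.9
```

```text
t=8.3 pos=[535.6 183.4  31.1] yaw=87.64 q=[ 12.  38. 107.  -0.  35.  15.] turn=-0.26 tx=17.1 ty=-0.6 tz=1.1 f=[ 1.2 -0.  -0.4] op=52.6
```

The force dropped to zero, so I'll back off and look.

Request:
carry_out --pt "-10 0 0 0 0.45" --pt "-10 0 -20 0 0.45" --pt "-30 0 -40 0 0.45" --pt "-40 0 -40 0 0.45" --pt "-45 0 0 0 0.45" --pt "-45 0 0 0 0.45" --pt "-40 0 0 0 0.45" --pt "0 0 0 0 0.45"

```text
t: 9.15
eef_pos: [525.9, -36.7, 125.4]
tcp_rot: [3.141, 0.0, 1.525]
ft_force: [-0.3, 0.5, 0.4]
opening: 0.552
grip_force: 0.0
```

```bash
python3 - <<'E'
from m import *
report()
r=cam('top')
for c,a,b,m in blobs(r,(15,120,120),(28,255,255)): print('brass',c.round(1),a,ray(r,c,6)[0].round(0)[:2])
save(r,'p2.png',(110,130,260,235),5)
E
python3 go.py 535.7 200.5 30 87.9
```

```text
case [534.5 239. ] size [ 91.3 109.4] yaw -2.39 bay-frame -2.6 -16.6
brass [315.5 152.1] 114 [ 663. -116.]
brass [189.8 197.1] 393 [526. 240.]
brass [334.2 266.1] 36 [ 342. -172.]
brass [487.3 357.5] 199 [ 103. -594.]
t=9.2 pos=[525.9 -33.5 125.2] yaw=87.47 q=[-11.  28. 109.   0.  43.  -8.] turn=-0.43 tx=234.2 ty=1.2 tz=95.2 f=[-0.3 -0.1 -0.3] op=52.2
```

View pics/p2.png

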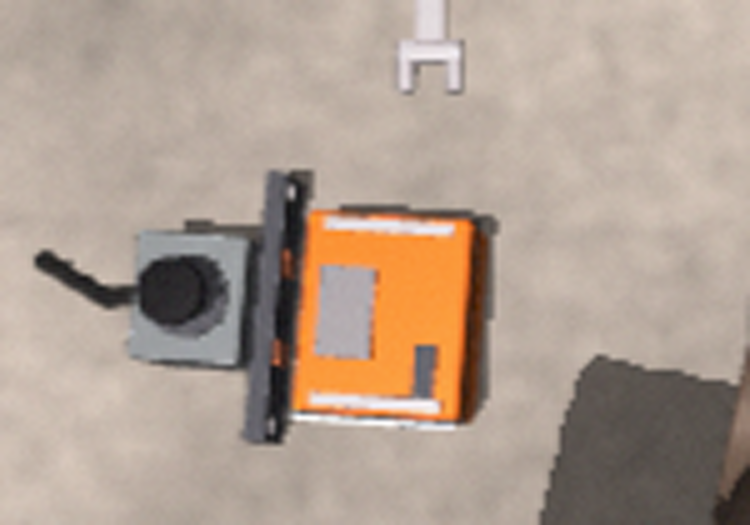

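The case is square (−2.4°), 16.6 mm short of the stop and about 2.7 mm toward −x. The post-to-case comparison in the picture gives the same offset. I'll nudge the −x face by 2.7 mm with the closed fingers, then push home.

Request:
carry_out --pt "0 -27 0 -0.4 0.9" --pt "0 -27 0 0 1" --pt "0 -27 0 0 1" --pt "40 0 0 0 1" --pt "40 0 0 0 1" --pt "40 0 0 0 1" --pt "40 0 0 0 1" --pt "40 0 0 0 1" --pt "40 0 0 0 1" --pt "32 0 0 0 1" --pt "0 0 0 0 1"

```text
t: 10.35
eef_pos: [453.9, 246.4, 125.1]
tcp_rot: [3.141, -0.001, 1.541]
ft_force: [-1.3, 0.4, -0.3]
opening: 0.007
grip_force: 0.0
```

```bash
python3 go.py 457 241.8 30 87.9
```

```text
t=10.3 pos=[453.9 246.4 125.1] yaw=88.29 q=[ 21.  27. 110.   0.  43.  23.] turn=0.39 tx=-4.5 ty=3.3 tz=95.1 f=[-1.3  0.4 -0.3] op=0.7
```

Request:
carry_out --pt "-2 0 35 0.4 1" --pt "-2 0 35 0 1" --pt "0 0 25 0 1" --pt "0 4 0 0 1" --pt "0 4 0 0 1" --pt "0 2 0 0 1" --pt "0 1 0 0 1" --pt "0 1 0 0 1" --pt "0 0 0 0 1" --pt "0 0 0 0 1"

```text
t: 11.35
eef_pos: [466.6, 237.8, 30.3]
tcp_rot: [3.141, -0.0, 1.529]
ft_force: [0.0, -0.4, -0.2]
opening: 0.004
grip_force: 0.0
```

```bash
python3 go.py 470.2 241.8 30 87.9
```

```text
t=11.3 pos=[466.6 237.8  30.3] yaw=87.60 q=[ 20.  36. 113.   0.  31.  22.] turn=-0.30 tx=4.2 ty=3.5 tz=0.3 f=[ 0.  -0.4 -0.2] op=0.4
```

Request:
carry_out --pt "2 1 0 0 1" --pt "0 1 0 0 1" --pt "0 0 0 0 1"

```text
t: 11.65
eef_pos: [468.7, 239.8, 30.0]
tcp_rot: [3.141, -0.0, 1.529]
ft_force: [0.4, -0.5, 0.2]
opening: 0.002
grip_force: 0.0
```

Request:
carry_out --pt "0 1 0 0 1" --pt "0 0 0 0 1" --pt "0 0 0 0 1"

```text
t: 11.95
eef_pos: [469.6, 239.6, 30.0]
tcp_rot: [-3.142, -0.0, 1.529]
ft_force: [-0.4, -0.4, 0.1]
opening: 0.01
grip_force: 0.0
```

Request:
carry_out --pt "0 1 0 0 1" --pt "0 0 0 0 1" --pt "0 0 0 0 1"

```text
t: 12.25
eef_pos: [470.1, 239.5, 29.9]
tcp_rot: [-3.141, 0.0, 1.529]
ft_force: [-4.9, 0.1, 1.6]
opening: 0.004
grip_force: 2.2
```

```bash
python3 go.py 470.2 241.8 30 87.9;python3 - <<'E'
from m import *
r=cam('top');save(r,'p3.png',(110,130,260,235),5)
E
```

```text
t=12.2 pos=[470.1 239.5  29.9] yaw=87.60 q=[ 20.  37. 113.   0.  31.  22.] turn=-0.30 tx=2.3 ty=0.0 tz=-0.1 f=[-4.9  0.1  1.6] op=0.4
```

View pics/p3.png

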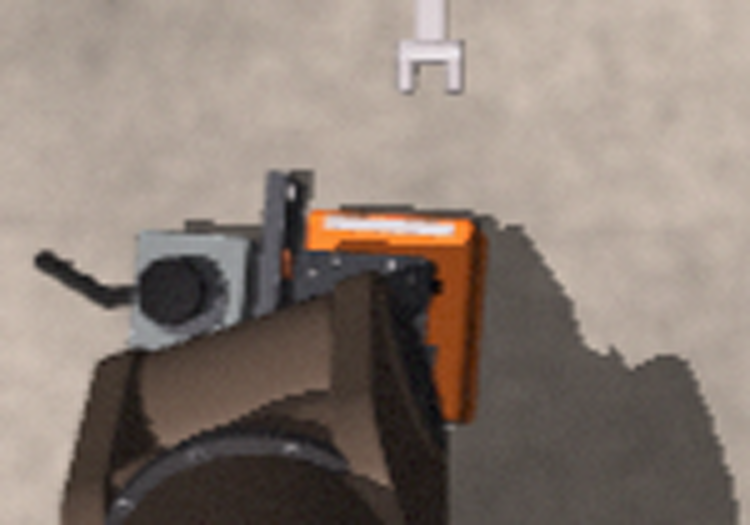

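Contact was made at tool x≈470, so I'll push 2.7 mm further, then retreat and look.

Request:
carry_out --pt "0 1 0 0 1" --pt "0 1 0 0 1" --pt "0 0.7 0 0 1" --pt "0 0 0 0 1" --pt "0 -10 0 0 1" --pt "0 -10 -40 0 1" --pt "-45 0 -40 0 0.45" --pt "-45 0 -20 0 0.45" --pt "-45 0 0 0 0.45" --pt "-45 0 0 0 0.45" --pt "-45 0 0 0 0.45" --pt "-30 0 0 0 0.45"

```text
t: 13.5
eef_pos: [442.7, -9.0, 123.4]
tcp_rot: [3.14, 0.0, 1.528]
ft_force: [0.7, -0.2, -0.3]
opening: 0.451
grip_force: 0.0
```

```bash
python3 - <<'E'
from m import *
report();report()
r=cam('top')
h=cv2.cvtColor(r['color'],cv2.COLOR_RGB2HSV)
E
python3 go.py 536 150 120 87.9
```

```text
case [537.2 239.2] size [ 91.5 109.6] yaw -2.39 bay-frame 0.1 -16.3
case [537.2 238.9] size [ 90.9 109.6] yaw -2.39 bay-frame 0.1 -16.6
t=13.7 pos=[443.   -8.1 123.3] yaw=87.42 q=[-10.  22. 120.   0.  37.  -7.] turn=-0.48 tx=161.4 ty=87.2 tz=3.3 f=[-0.5 -0.1  0.5] op=50.5
```

Request:
carry_out --pt "0 30 0 -0.5 0.45" --pt "0 30 0 0 0.45" --pt "0 29 0 0 0.45" --pt "42 0 0 0 0.45" --pt "42 0 0 0 0.45" --pt "42 0 0 0 0.45" --pt "35 0 30 0 0.45" --pt "0 0 35 0 0.45" --pt "0 0 28 0 0.45" --pt "0 0 0 0 0.45"

```text
t: 14.65
eef_pos: [535.2, 152.2, 27.3]
tcp_rot: [-3.137, 0.001, 1.54]
ft_force: [-0.5, 0.5, 0.9]
opening: 0.551
grip_force: 0.0
```

```bash
python3 go.py 539 200.5 30 87.9
```

```text
t=14.7 pos=[535.2 152.2  27.3] yaw=88.21 q=[  9.  38. 108.   0.  34.  11.] turn=0.31 tx=48.4 ty=2.0 tz=-2.7 f=[-0.5  0.5  0.9] op=52.3
```

Request:
carry_out --pt "8 2 0 0.3 0.45" --pt "8 0 0 0 0.45" --pt "8 0 0 0 0.45" --pt "6 0 0 0 0.45" --pt "4 0 0 0 0.45" --pt "4 0 0 0 0.45" --pt "4 0 0 0 0.45" --pt "3 0 0 0 0.45" --pt "2 0 0 0 0.45" --pt "1 0 0 0 0.45" --pt "0 0 0 0 0.45"

```text
t: 15.75
eef_pos: [541.4, 198.4, 31.0]
tcp_rot: [3.141, 0.0, 1.532]
ft_force: [-0.3, -6.0, 4.8]
opening: 0.546
grip_force: 2.6
```

Request:
carry_out --pt "1 0 0 0 0.45" --pt "1 0 0 0 0.45" --pt "0 0 0 0 0.45"

```text
t: 16.05
eef_pos: [541.4, 200.3, 30.9]
tcp_rot: [3.141, 0.0, 1.532]
ft_force: [-0.2, -6.1, 4.2]
opening: 0.552
grip_force: 3.0
```

Request:
carry_out --pt "1 0 0 0 0.45" --pt "0 0 0 0 0.45"

```text
t: 16.25
eef_pos: [541.3, 200.9, 30.9]
tcp_rot: [3.141, 0.001, 1.532]
ft_force: [-0.8, -10.2, 7.0]
opening: 0.554
grip_force: 5.0
```

Force is now rising above the sliding level, so the case is reaching the stop. I'll seat it with a bit more.

Request:
carry_out --pt "0.7 0 0 0 0.45" --pt "0.7 0 0 0 0.45" --pt "0 0 0 0 0.45"

```text
t: 16.55
eef_pos: [541.1, 201.1, 31.0]
tcp_rot: [-3.141, 0.002, 1.531]
ft_force: [-2.6, -20.9, 8.3]
opening: 0.549
grip_force: 10.4
```

Request:
carry_out --pt "-10 0 0 0 0.45" --pt "-30 0 -30 0 0.45" --pt "-40 0 -40 0 0.45" --pt "-45 0 -40 0 0.45" --pt "-45 0 0 0 0.45" --pt "-45 0 0 0 0.45" --pt "-30 0 0 0 0.45" --pt "0 0 0 0 1"

```text
t: 17.35
eef_pos: [532.3, -32.5, 129.1]
tcp_rot: [3.141, 0.0, 1.529]
ft_force: [-0.1, 0.8, -0.0]
opening: 0.509
grip_force: 0.0
```

```bash
python3 - <<'E'
from m import *
report();report()
r=cam('top');save(r,'p4.png',(110,130,260,235),5)
E
python3 go.py 543 342 130 87.9
```

```text
case [538.1 256.1] size [ 90.4 110.2] yaw -2.5 bay-frame 0.3 0.6
case [538.1 256.1] size [ 90.4 110.2] yaw -2.5 bay-frame 0.3 0.6
t=17.5 pos=[532.2 -29.1 128.9] yaw=87.78 q=[-10.  28. 108.   0.  44.  -8.] turn=-0.12 tx=371.2 ty=-2.8 tz=-1.1 f=[ 0.5 -1.  -0.6] op=37.4
```

View pics/p4.png

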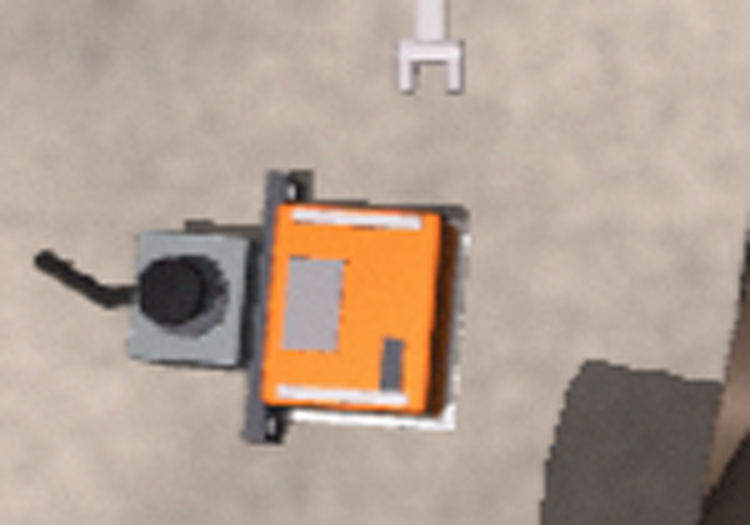

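Case home: bay-frame offset (0.3, 0.6) mm, seated with 21 N. Next is the plunger.

Request:
carry_out --pt "40 0 -20 0 1" --pt "45 0 0 0 1" --pt "45 0 0 0 1" --pt "45 0 0 0 1" --pt "45 0 0 0 1" --pt "45 0 0 0 1" --pt "45 0 0 0 1" --pt "40 -2 0 0 1" --pt "21 0 0 0 1" --pt "0 0 0 0 1"

```text
t: 18.5
eef_pos: [543.1, 345.3, 148.4]
tcp_rot: [-3.142, -0.0, 1.537]
ft_force: [-1.0, -1.0, -0.1]
opening: 0.005
grip_force: 0.0
```

```bash
python3 go.py 543 342.4 98 87.9
```

```text
t=18.5 pos=[543.1 345.3 148.4] yaw=88.08 q=[27. 34. 91.  0. 55. 28.] turn=0.18 tx=-2.9 ty=0.0 tz=50.4 f=[-1.  -1.  -0.1] op=0.5
```

Request:
carry_out --pt "-3 0 15 0 1" --pt "0 0 14 0 1" --pt "0 0 5 0 1" --pt "0 0 4 0 1" --pt "0 0 4 0 1" --pt "0 0 3 0 1" --pt "0 0 3 0 1" --pt "0 0 2 0 1" --pt "0 0 1 0 1" --pt "0 0 0 0 1" --pt "0 0 0 0 1"

```text
t: 19.6
eef_pos: [544.4, 338.3, 98.5]
tcp_rot: [3.141, -0.0, 1.532]
ft_force: [-4.4, -2.0, 7.1]
opening: 0.003
grip_force: 3.7
```

Request:
carry_out --pt "0 0 0.5 0 1" --pt "0 0 0.5 0 1" --pt "0 0 0 0 1"

```text
t: 19.9
eef_pos: [544.4, 338.3, 98.1]
tcp_rot: [3.141, -0.0, 1.532]
ft_force: [-6.1, -2.7, 13.1]
opening: 0.004
grip_force: 6.6
```

Request:
carry_out --pt "0 0 0.6 0 1" --pt "0 0 0 0 1" --pt "0 0 0 0 1"

```text
t: 20.2
eef_pos: [544.4, 338.3, 98.1]
tcp_rot: [3.141, -0.0, 1.532]
ft_force: [-7.1, -3.8, 17.2]
opening: 0.003
grip_force: 8.9
```

Request:
carry_out --pt "0 0 -10 0 1" --pt "0 0 -20 0 1" --pt "0 0 -40 0 1" --pt "-45 -10 0 0 0.4" --pt "-45 -10 0 0 0.4" --pt "-45 -10 0 0 0.4" --pt "-45 -10 0 0 0.4" --pt "-45 -10 0 0 0.4" --pt "-45 -10 0 0 0.4" --pt "-45 -10 0 0 0.4" --pt "-20 -10 0 0 0.4"

```text
t: 21.3
eef_pos: [451.4, 4.0, 166.4]
tcp_rot: [3.14, 0.0, 1.53]
ft_force: [0.8, -0.6, -0.3]
opening: 0.588
grip_force: 0.0
```

```bash
python3 - <<'E'
from m import *
report()
r=cam('top')
for c,a,b,m in blobs(r,(15,120,120),(28,255,255)): print('brass',c.round(1),a,ray(r,c,6)[0].round(0)[:2])
r=cam('scene')
for c,a,b,m in blobs(r,(15,120,120),(28,255,255)): print('brass',c.round(1),a,ray(r,c,6)[0].round(0)[:2])
E
python3 go.py 457 -14 130 87.9
```

```text
case [538.1 256.1] size [ 90.4 110.4] yaw -2.5 bay-frame 0.4 0.6
brass [315.5 152.2] 115 [ 663. -116.]
brass [314.6 187. ] 119 [ 563. -114.]
brass [327.4 266.3] 232 [ 341. -153.]
brass [482.2  82.9] 1269 [860. 871.]
brass [375.4  73.5] 128 [545. 726.]
brass [484.3  92.6] 32 [879. 822.]
brass [308.7 144. ] 540 [519. 307.]
brass [224.8 210.6] 125 [457. -14.]
brass [151.6 225.2] 270 [ 335. -145.]
brass [238.  261.2] 171 [ 566. -115.]
brass [275.7 283.4] 188 [ 666. -116.]
t=21.4 pos=[451.8   5.7 166.5] yaw=87.64 q=[ -8.  19. 117.   0.  45.  -5.] turn=-0.26 tx=-19.5 ty=6.0 tz=36.5 f=[ 0.1 -0.   0.1] op=57.0
```

Plunger fully pressed (it stalled at z = 98.1 with 17 N) and released, and the case is unmoved. Now tally A at about (457, −14).

Request:
carry_out --pt "-10 3 30 -0.3 0.35" --pt "-9 3 35 0 0.35" --pt "0 0 35 0 0.35" --pt "0 0 30 0 0.35" --pt "0 0 10 0 0.35" --pt "0 0 0 0 0.35" --pt "0 0 0 0 0.35"

```text
t: 22.15
eef_pos: [457.6, -12.1, 27.0]
tcp_rot: [3.141, 0.0, 1.538]
ft_force: [0.9, -0.1, 0.2]
opening: 0.654
grip_force: 0.0
```

```bash
python3 - <<'E'
from m import *
r=cam('wrist')
for c,a,b,m in blobs(r,(15,120,120),(28,255,255),200): print('brass',c.round(1),a,ray(r,c,6)[0].round(1)[:2])
E
python3 go.py 457 -14 9.5 87.9
```

```text
brass [255.3 234.9] 2325 [456.4 -11.7]
brass [139.4 308.5] 233 [376.8 -63.2]
brass [378.2 308.4] 221 [537.1 -68.3]
brass [344.1 354.1] 2399 [ 516.  -105.8]
t=22.2 pos=[457.7 -12.2  27.3] yaw=88.13 q=[-10.  34. 122.   0.  24.  -8.] turn=0.23 tx=-1.8 ty=-0.6 tz=17.8 f=[ 0.6  0.4 -0.2] op=61.4
```

Request:
carry_out --pt "-1 0 10 0 0.35" --pt "0 0 7 0 0.35" --pt "0 0 0 0 0.35" --pt "0 0 0 0 0.8" --pt "0 0 0 0 0.8" --pt "0 0 0 0 0.8" --pt "0 0 0 0 0.8" --pt "0 0 0 0 0.8"

```text
t: 23.0
eef_pos: [456.9, -13.5, 9.3]
tcp_rot: [3.141, -0.0, 1.538]
ft_force: [-0.6, 0.0, 1.6]
opening: 0.363
grip_force: 30.0
```

```bash
python3 - <<'E'
from m import *
r=cam('wrist');save(r,'w1.png');
r=cam('top')
for c,a,b,m in blobs(r,(15,120,120),(28,255,255)): print('brass',c.round(1),a,ray(r,c,6)[0].round(0)[:2])
r=cam('scene')
for c,a,b,m in blobs(r,(15,120,120),(28,255,255)): print('brass',c.round(1),a,ray(r,c,6)[0].round(0)[:2])
E
python3 go.py 457 -14 9.5 87.9
```

```text
brass [ 9.3 91.9] 31 [822. 776.]
brass [315.5 152.2] 115 [ 663. -116.]
brass [183.9 195.6] 380 [530. 256.]
brass [314.6 186.9] 116 [ 563. -115.]
brass [329.1 261.6] 69 [ 354. -158.]
brass [487.3 357.5] 204 [ 103. -594.]
brass [486.2  18.8] 35 [ 767. 1300.]
brass [505.5  16.7] 30 [ 827. 1358.]
brass [484.6  79. ] 2270 [861. 897.]
brass [473.2  47.4] 71 [ 778. 1067.]
brass [375.1  73.5] 131 [544. 725.]
brass [308.8 144.1] 548 [519. 307.]
brass [223.4 211.7] 86 [456. -19.]
brass [152. 226.] 303 [ 337. -147.]
brass [238.  261.2] 170 [ 566. -115.]
brass [275.7 283.4] 188 [ 666. -116.]
t=23.1 pos=[456.9 -13.5   9.3] yaw=88.10 q=[-10.  36. 123.   0.  21.  -8.] turn=0.20 tx=-0.5 ty=0.1 tz=-0.2 f=[-0.1 -0.3  2.6] op=34.6
```

View pics/w1.png

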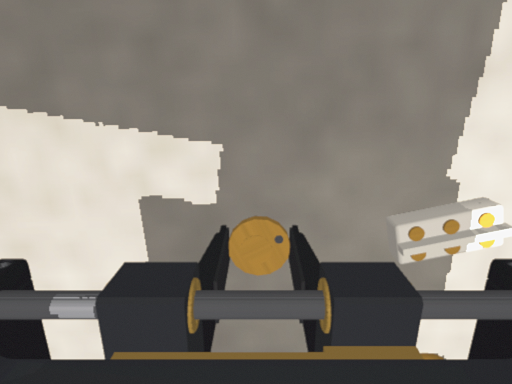

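Tally A is held in the wrist view: disc centred between the pads at (259,246), opening 34.6 mm, 30 N. Lifting and carrying it to the pocket.

Request:
carry_out --pt "0 0 -20 0 0.8" --pt "0 0 -35 0 0.8" --pt "0 0 -35 0 0.8" --pt "0 0 -30 0 0.8" --pt "-35 17 0 0 0.8" --pt "-35 17 0 0 0.8" --pt "-35 17 0 0 0.8" --pt "-35 17 0 0 0.8" --pt "-35 17 0 0 0.8" --pt "-35 17 0 0 0.8" --pt "-35 17 0 0 0.8" --pt "-35 17 0 0 0.8"

```text
t: 24.35
eef_pos: [583.8, -299.3, 128.9]
tcp_rot: [-3.141, -0.0, 1.537]
ft_force: [0.2, -0.9, -0.8]
opening: 0.366
grip_force: 30.0
```

```bash
python3 - <<'E'
from m import *
r=cam('wrist');save(r,'w2.png');np.savez('w2.npz',**r)
E
python3 go.py 589.6 -316.6 75 87.9
```

```text
t=24.4 pos=[ 585.7 -304.3  128.9] yaw=87.98 q=[-33.  36.  89.  -0.  54. -31.] turn=0.08 tx=-12.1 ty=4.4 tz=53.9 f=[-2.8 -1.3 -1. ] op=34.3
```

View pics/w2.png

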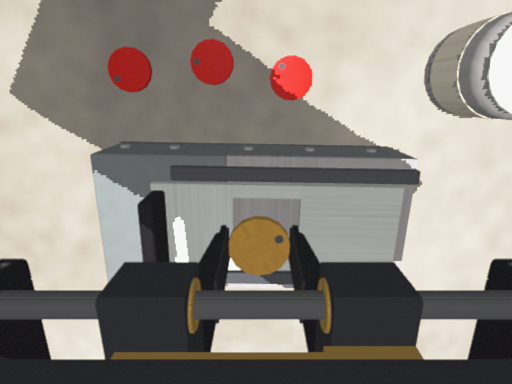

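The pocket shows behind the held disc: its far edge is at row ≈198, columns 233–300. I'll settle first, then measure it.

Request:
carry_out --pt "0 0 0 0 0.8" --pt "0 0 0 0 0.8"

```text
t: 24.6
eef_pos: [583.0, -297.3, 128.6]
tcp_rot: [-3.14, -0.001, 1.537]
ft_force: [-0.4, 0.5, -0.2]
opening: 0.363
grip_force: 30.0
```

```bash
python3 - <<'E'
from m import *
r=cam('wrist');np.savez('w3.npz',**r)
g=cv2.cvtColor(r['color'],cv2.COLOR_RGB2GRAY).astype(int)
for v in (203,208): print(v,g[v,215:315:1].tolist())
for u in (245,285): print(u,g[180:285,u].tolist())
E
python3 go.py 589.6 -316.6 75 87.9
```

```text
203 [167, 167, 164, 163, 164, 164, 167, 166, 164, 164, 163, 162, 160, 163, 165, 164, 162, 162, 160, 135, 125, 127, 126, 125, 126, 125, 126, 128, 129, 130, 130, 133, 135, 134, 134, 132, 130, 129, 129, 129, 129, 132, 131, 131, 131, 130, 131, 132, 133, 132, 132, 132, 133, 132, 130, 131, 129, 130, 130, 130, 129, 126, 127, 128, 131, 131, 130, 130, 129, 127, 129, 129, 129, 128, 127, 128, 131, 131, 132, 129, 129, 128, 128, 128, 128, 120, 118, 148, 160, 160, 161, 160, 160, 159, 161, 161, 160, 161, 161, 161]
208 [167, 168, 166, 164, 164, 166, 167, 165, 166, 164, 162, 161, 161, 164, 165, 163, 163, 162, 159, 132, 123, 127, 126, 126, 127, 126, 126, 128, 130, 131, 132, 132, 134, 135, 135, 133, 131, 131, 129, 129, 130, 131, 131, 130, 130, 131, 133, 133, 131, 134, 131, 131, 132, 132, 132, 131, 130, 130, 129, 130, 129, 127, 127, 128, 131, 132, 132, 130, 129, 128, 128, 128, 128, 128, 128, 128, 132, 133, 132, 129, 128, 126, 128, 128, 128, 118, 135, 155, 161, 160, 160, 160, 161, 161, 160, 161, 161, 161, 161, 162]
245 [69, 68, 66, 69, 105, 123, 125, 136, 155, 163, 162, 162, 161, 162, 163, 163, 163, 164,
[... 378 characters left out ...]
60, 107, 122, 122, 123, 120, 120, 122, 122, 123, 117]
285 [69, 68, 67, 67, 72, 116, 125, 125, 146, 160, 164, 162, 161, 162, 162, 165, 165, 164, 165, 164, 162, 144, 131, 129, 128, 127, 128, 128, 128, 128, 128, 128, 128, 129, 129, 128, 129, 129, 128, 129, 128, 129, 128, 129, 128, 128, 129, 129, 124, 113, 95, 91, 95, 109, 119, 121, 120, 120, 121, 121, 122, 123, 122, 122, 121, 121, 121, 121, 121, 123, 123, 121, 122, 121, 121, 121, 122, 119, 119, 116, 117, 126, 147, 160, 162, 159, 161, 163, 164, 163, 165, 163, 160, 102, 55, 57, 64, 67, 68, 69, 67, 67, 67, 69, 66]
t=24.6 pos=[ 583.  -296.9  128.9] yaw=88.12 q=[-33.  36.  90.   0.  54. -31.] turn=0.22 tx=-19.4 ty=7.3 tz=53.9 f=[0.1 0.  0.4] op=34.4
```

Run:
```python
from m import *
r=dict(np.load('w3.npz'))
print(ray(r,[(234,205),(301.6,205)],66).round(1)[:,:2].tolist(), ray(r,[(245,200.5),(285,201.2),(285,261.5)],66).round(1)[:,:2].tolist())
# held disc centre (top face about z=tool)
p=env.state()['eef_pos'];z=p[2]-8-1.3+6
print(ray(r,[(259,246)],z).round(1),p.round(1))
```

```text
[[565.7, -291.5], [615.7, -293.1]] [[574.0, -288.3], [603.5, -289.8], [603.1, -339.7]]
[[ 584.1 -295.5  125.6]] [ 583.  -296.9  128.9]
```

Request:
carry_out --pt "-9 4 0 0 0.8" --pt "-9 3 0 0 0.8" --pt "0 0 20 0 0.8" --pt "0 0 20 0 0.8" --pt "0 0 10 0 0.8" --pt "0 0 0 0 0.8" --pt "0 0 0 0 0.8"

```text
t: 25.35
eef_pos: [590.3, -316.3, 79.7]
tcp_rot: [3.141, 0.0, 1.538]
ft_force: [0.2, 0.1, 0.6]
opening: 0.364
grip_force: 30.0
```

```bash
python3 go.py 589.5 -315.5 75.5 87.9
```

```text
t=25.4 pos=[ 590.3 -316.3   79.7] yaw=88.10 q=[-34.  41.  90.   0.  50. -32.] turn=0.20 tx=0.8 ty=-0.8 tz=4.2 f=[0.2 0.1 0.6] op=34.6
```

Lowering the last 4 mm, releasing, rising and checking.

Request:
carry_out --pt "0.5 -0.5 2 0 0.8" --pt "0 0 2 0 0.8" --pt "0 0 0 0 0.8" --pt "0 0 0 0 0.55" --pt "0 0 0 0 0.5" --pt "0 0 0 0 0.45" --pt "0 0 -15 0 0.45" --pt "0 0 -30 0 0.45" --pt "0 0 -20 0 0.45" --pt "0 0 0 0 0.45"

```text
t: 26.35
eef_pos: [590.6, -316.3, 144.2]
tcp_rot: [3.137, 0.003, 1.538]
ft_force: [0.9, 0.5, 0.3]
opening: 0.553
grip_force: 0.0
```

```bash
python3 - <<'E'
from m import *
r=cam('wrist');save(r,'w4.png')
for c,a,b,m in blobs(r,(15,120,90),(28,255,255),300): print('brass',c.round(1),a,ray(r,c,66)[0].round(1)[:2])
E
python3 go.py 475 -312 78 87.9
```

```text
brass [256.6 201.8] 1429 [ 590.2 -314.2]
brass [160.4 305.3] 490 [ 502.5 -407.5]
brass [357.4 305.5] 490 [ 675.8 -413.9]
brass [325.6 353.8] 2570 [ 649.4 -466. ]
t=26.4 pos=[ 590.  -315.8  142.2] yaw=88.10 q=[-34.  36.  87.   0.  56. -32.] turn=0.20 tx=-0.4 ty=-115.0 tz=64.2 f=[ 0.  -1.  -0.1] op=52.1
```

View pics/w4.png

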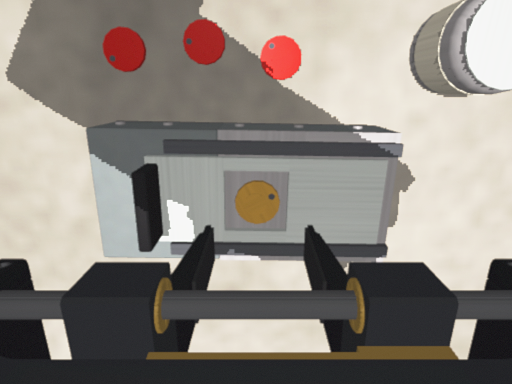

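The disc lies centred in the pocket at (257,202), at world (590.2, −314.2). Now to push the slide with closed fingers.

Request:
carry_out --pt "0 -38 0 -0.2 1" --pt "0 -38 0 0 1" --pt "0 -39 0 0 1" --pt "0 0 0 0 1" --pt "0 0 25 0 1" --pt "0 0 25 0 1" --pt "0 0 14 0 1" --pt "0 0 0 0 1" --pt "0 0 0 0 1"

```text
t: 27.3
eef_pos: [474.7, -312.0, 76.0]
tcp_rot: [-3.141, -0.001, 1.541]
ft_force: [0.5, 0.2, 1.6]
opening: 0.002
grip_force: 0.0
```

```bash
python3 go.py 552 -313 78 87.9
```

```text
t=27.3 pos=[ 474.7 -312.    76. ] yaw=88.30 q=[-40.  34. 105.   0.  40. -38.] turn=0.40 tx=1.8 ty=77.3 tz=-2.0 f=[0.5 0.2 1.6] op=0.2
```

Request:
carry_out --pt "0 8 0 0.4 1" --pt "0 8 0 0 1" --pt "0 8 0 0 1" --pt "0 8 0 0 1" --pt "0 8 0 0 1" --pt "0 8 0 0 1" --pt "0 8 0 0 1" --pt "0 6 0 0 1" --pt "0 5 0 0 1" --pt "0 4 0 0 1" --pt "0 3 0 0 1" --pt "0 0 0 0 1"

```text
t: 28.5
eef_pos: [548.6, -315.0, 76.3]
tcp_rot: [-3.141, 0.0, 1.534]
ft_force: [-8.2, -3.7, 5.8]
opening: 0.004
grip_force: 4.0
```

Request:
carry_out --pt "0 2 0 0 1" --pt "0 1 0 0 1" --pt "0 0 0 0 1" --pt "0 0 0 0 1"

```text
t: 28.9
eef_pos: [551.2, -315.1, 76.3]
tcp_rot: [-3.141, 0.0, 1.534]
ft_force: [-7.7, -2.8, 4.4]
opening: 0.004
grip_force: 4.1
```

Request:
carry_out --pt "0 1 0 0 1" --pt "0 0.5 0 0 1" --pt "0 0 0 0 1" --pt "0 0 0 0 1"

```text
t: 29.3
eef_pos: [552.7, -315.2, 76.3]
tcp_rot: [-3.141, 0.0, 1.534]
ft_force: [-8.2, -3.3, 5.6]
opening: 0.003
grip_force: 4.2
```

Request:
carry_out --pt "0 0.7 0 0 1" --pt "0 0.5 0 0 1" --pt "0 0 0 0 1"

```text
t: 29.6
eef_pos: [553.9, -315.2, 76.3]
tcp_rot: [-3.14, 0.0, 1.534]
ft_force: [-8.0, -3.2, 5.6]
opening: 0.007
grip_force: 4.2
```

Request:
carry_out --pt "0 1 0 0 1" --pt "0 0.5 0 0 1" --pt "0 0 0 0 1"

```text
t: 29.9
eef_pos: [554.7, -315.2, 76.3]
tcp_rot: [-3.139, -0.0, 1.534]
ft_force: [-12.1, -4.2, 6.9]
opening: 0.006
grip_force: 6.3
```

Request:
carry_out --pt "0 1 0 0 1" --pt "0 0.5 0 0 1" --pt "0 0 0 0 1"

```text
t: 30.2
eef_pos: [554.8, -315.2, 76.3]
tcp_rot: [-3.136, -0.001, 1.534]
ft_force: [-20.6, -4.1, 10.1]
opening: 0.008
grip_force: 10.6
```

Hard stop reached at x = 554.8 (20 N). Letting the slide return and heading for tally B.

Request:
carry_out --pt "0 -15 0 0 1" --pt "0 -20 0 0 1" --pt "0 -25 0 0 1" --pt "0 -20 0 0 0.8" --pt "0 0 -35 0 0.35" --pt "0 0 -35 0 0.35" --pt "40 20 0 0 0.35" --pt "40 20 0 0 0.35" --pt "40 20 0 0 0.35" --pt "40 15 0 0 0.35" --pt "30 15 0 0 0.35" --pt "0 0 0 0 0.35"

```text
t: 31.4
eef_pos: [576.1, -121.8, 146.2]
tcp_rot: [3.14, -0.001, 1.538]
ft_force: [0.2, 0.9, -0.7]
opening: 0.641
grip_force: 0.0
```

```bash
python3 - <<'E'
from m import *
report()
for n in ('top','scene'):
    r=cam(n)
    for c,a,b,m in blobs(r,(15,120,90),(28,255,255)):
        x=ray(r,c,6)[0].round(0)[:2]
        if 300<x[0]<800 and -450<x[1]<50: print(n,'brass',c.round(1),a,x)
    if n=='top': np.savez('top5.npz',**r); t=r['color']
b0=np.load('top0.npz')['color'].astype(int);d=np.abs(b0-t.astype(int)).sum(2)[130:230,365:412];print('box diff',(d>120).sum())
E
python3 go.py 566 -114.5 30 87.9
```

```text
case [538.1 256. ] size [ 90.6 110.3] yaw -2.68 bay-frame 0.3 0.5
scene brass [257.7 203.5] 64 [513.  49.]
scene brass [152.5 226.9] 348 [ 340. -148.]
scene brass [238.  261.4] 175 [ 566. -115.]
scene brass [275.8 283.8] 190 [ 667. -117.]
box diff 1160
t=31.6 pos=[ 574.3 -125.4  146. ] yaw=87.93 q=[-19.  30.  99.   0.  51. -17.] turn=0.03 tx=10.6 ty=-8.7 tz=116.0 f=[0.6 1.1 0.2] op=61.4
```

Request:
carry_out --pt "10 -8 30 0 0.35" --pt "0 0 35 0 0.35" --pt "0 0 30 0 0.35" --pt "0 0 20 0 0.35" --pt "0 0 8 0 0.35" --pt "0 0 0 0 0.35" --pt "0 0 0 0 0.35"

```text
t: 32.25
eef_pos: [566.8, -115.8, 24.0]
tcp_rot: [3.141, 0.0, 1.533]
ft_force: [-0.1, 0.0, 0.0]
opening: 0.651
grip_force: 0.0
```

```bash
python3 - <<'E'
from m import *
r=cam('wrist')
for c,a,b,m in blobs(r,(15,120,120),(28,255,255),800): print('brass',c.round(1),a,ray(r,c,6)[0].round(1)[:2])
E
python3 go.py 566 -114.5 9.3 87.9
```

```text
brass [419.7 228.3] 2408 [ 665.8 -113.2]
brass [254.9 231.8] 2408 [ 565.6 -111.9]
t=32.3 pos=[ 567.  -115.7   24.3] yaw=87.87 q=[-18.  40. 105.   0.  35. -16.] turn=-0.03 tx=1.1 ty=-1.0 tz=15.0 f=[-0.3 -0.1 -0.1] op=61.6
```

Request:
carry_out --pt "2 -1 8 0 0.35" --pt "0 0 7 0 0.35" --pt "0 0 0 0 0.35" --pt "0 0 0 0 0.8" --pt "0 0 0 0 0.8" --pt "0 0 0 0 0.8" --pt "0 0 0 0 0.8" --pt "0 0 0 0 0.8"

```text
t: 33.1
eef_pos: [565.7, -113.1, 8.3]
tcp_rot: [3.141, 0.0, 1.534]
ft_force: [-0.7, -0.5, 5.6]
opening: 0.366
grip_force: 30.4
```

```bash
python3 go.py 589.5 -315.5 129 87.9
```

```text
t=33.1 pos=[ 565.7 -113.1    8.3] yaw=87.91 q=[-18.  41. 106.   0.  33. -16.] turn=0.01 tx=-201.4 ty=31.2 tz=-120.7 f=[-0.7 -0.5  5.6] op=34.8
```

Request:
carry_out --pt "0 0 -20 0 0.8" --pt "0 0 -35 0 0.8" --pt "0 0 -35 0 0.8" --pt "0 0 -30 0 0.8" --pt "-35 5 0 0 0.8" --pt "-35 5 0 0 0.8" --pt "-35 5 0 0 0.8" --pt "-35 5 0 0 0.8" --pt "-35 5 0 0 0.8" --pt "-26 5 0 0 0.8" --pt "0 0 0 0 0.8" --pt "0 0 0 0 0.8"

```text
t: 34.3
eef_pos: [587.8, -315.0, 127.4]
tcp_rot: [-3.141, -0.001, 1.533]
ft_force: [-0.5, 0.3, -0.5]
opening: 0.364
grip_force: 30.0
```

```bash
python3 - <<'E'
from m import *
r=cam('wrist');save(r,'w5.png')
for c,a,b,m in blobs(r,(15,120,90),(28,255,255),800): print('brass',c.round(1),a,ray(r,c,126)[0].round(1)[:2])
r=cam('top')
for c,a,b,m in blobs(r,(15,120,120),(28,255,255)): print('top',c.round(1),a,ray(r,c,6)[0].round(0)[:2])
report()
E
python3 go.py 589.5 -315.5 75.5 87.9
```

```text
brass [259.2 247.2] 2773 [ 589.  -313.2]
brass [288.7 353.7] 2614 [ 605.  -388.2]
top [315.5 152.1] 114 [ 663. -116.]
top [182.6 190.9] 634 [544. 261.]
top [488.3 364. ] 217 [  86. -596.]
case [538.1 256. ] size [ 90.4 110.4] yaw -2.55 bay-frame 0.4 0.6
t=34.5 pos=[ 588.1 -314.   128. ] yaw=87.96 q=[-34.  37.  88.   0.  55. -32.] turn=0.06 tx=-1.5 ty=1.4 tz=52.5 f=[-0.3  0.  -0.8] op=34.4
```

View pics/w5.png

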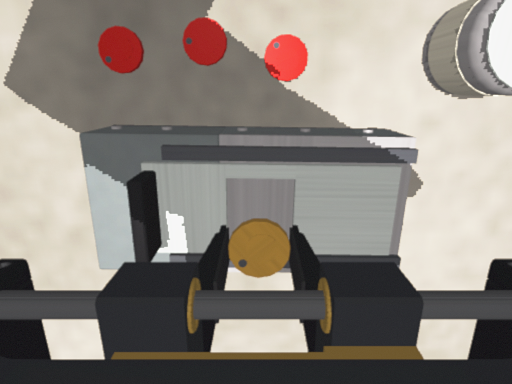

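The slide is back at rest with the pocket empty, so A dropped in, and B is held at (259,247). Placing B.

Request:
carry_out --pt "-1.5 1.5 15 0 0.8" --pt "0 0 20 0 0.8" --pt "0 0 12 0 0.8" --pt "0 0 5 0 0.8" --pt "0 0 0 0 0.8" --pt "0 0 0 0 0.8"

```text
t: 35.05
eef_pos: [589.9, -316.7, 76.5]
tcp_rot: [3.141, 0.0, 1.534]
ft_force: [-1.0, 0.3, 0.1]
opening: 0.367
grip_force: 30.0
```

```bash
python3 go.py 589.5 -315.5 75.5 87.9
```

```text
t=35.0 pos=[ 589.9 -316.7   76.5] yaw=87.90 q=[-34.  41.  90.   0.  49. -32.] turn=0.00 tx=1.2 ty=-0.4 tz=1.0 f=[-1.   0.3  0.1] op=34.9
```

Request:
carry_out --pt "1 0 1 0 0.8" --pt "0 0 0 0 0.55" --pt "0 0 0 0 0.5" --pt "0 0 0 0 0.45" --pt "0 0 -15 0 0.45" --pt "0 0 -30 0 0.45" --pt "0 0 -20 0 0.45" --pt "0 0 0 0 0.45" --pt "0 0 0 0 0.45"

```text
t: 35.95
eef_pos: [589.7, -315.7, 140.8]
tcp_rot: [3.141, 0.0, 1.534]
ft_force: [-0.3, -0.3, -0.2]
opening: 0.552
grip_force: 0.0
```

```bash
python3 - <<'E'
from m import *
r=cam('wrist')
for c,a,b,m in blobs(r,(15,120,90),(28,255,255),800): print('brass',c.round(1),a,ray(r,c,66)[0].round(1)[:2])
E
python3 go.py 475 -312 76.5 87.9
```

```text
brass [259.2 204.8] 1471 [ 591.  -314.8]
brass [325.6 353.8] 2570 [ 646.7 -461.6]
t=36.0 pos=[ 589.4 -315.5  139.9] yaw=87.90 q=[-34.  36.  88.   0.  56. -32.] turn=-0.00 tx=-0.7 ty=-114.4 tz=63.4 f=[-0.7 -0.4 -1. ] op=51.9
```

B is in the pocket, centred at (591.0, −314.8). Push it home.

Request:
carry_out --pt "0 -38 0 0 1" --pt "0 -38 0 0 1" --pt "0 -39 0 0 1" --pt "0 0 0 0 1" --pt "0 0 25 0 1" --pt "0 0 25 0 1" --pt "0 0 13 0 1" --pt "0 0 0 0 1" --pt "0 8 0 0 1" --pt "0 8 0 0 1" --pt "0 8 0 0 1" --pt "0 8 0 0 1"

```text
t: 37.2
eef_pos: [507.6, -312.9, 77.9]
tcp_rot: [3.141, 0.001, 1.534]
ft_force: [-4.7, -2.4, 3.2]
opening: 0.005
grip_force: 2.1
```

Request:
carry_out --pt "0 8 0 0 1" --pt "0 8 0 0 1" --pt "0 8 0 0 1" --pt "0 6 0 0 1" --pt "0 5 0 0 1" --pt "0 4 0 0 1" --pt "0 3 0 0 1" --pt "0 2 0 0 1" --pt "0 2 0 0 1" --pt "0 1 0 0 1" --pt "0 0 0 0 1" --pt "0 0 0 0 1"

```text
t: 38.4
eef_pos: [553.4, -314.7, 77.5]
tcp_rot: [-3.141, 0.0, 1.534]
ft_force: [-7.7, -3.5, 5.2]
opening: 0.002
grip_force: 4.2
```

Request:
carry_out --pt "0 1 0 0 1" --pt "0 1 0 0 1" --pt "0 1 0 0 1" --pt "0 0 0 0 1" --pt "0 0 0 0 1"

```text
t: 38.9
eef_pos: [554.9, -314.8, 77.5]
tcp_rot: [-3.138, -0.001, 1.534]
ft_force: [-16.4, -4.3, 9.6]
opening: 0.005
grip_force: 8.8
```

Request:
carry_out --pt "0 -15 0 0 1" --pt "0 -20 0 0 1" --pt "0 -25 0 0 1" --pt "0 -20 0 0 0.8" --pt "0 0 -35 0 0.35" --pt "0 0 -35 0 0.35" --pt "40 35 0 0 0.35" --pt "40 35 0 0 0.35" --pt "40 35 0 0 0.35" --pt "40 35 0 0 0.35" --pt "35 35 0 0 0.35" --pt "0 15 0 0 0.35"

```text
t: 40.1
eef_pos: [668.1, -127.9, 147.1]
tcp_rot: [3.14, -0.001, 1.539]
ft_force: [-0.3, 0.2, -0.1]
opening: 0.64
grip_force: 0.0
```

```bash
python3 - <<'E'
from m import *
r=cam('scene')
for c,a,b,m in blobs(r,(15,120,90),(28,255,255)):
    x=ray(r,c,6)[0].round(0)[:2]
    if 300<x[0]<800 and -450<x[1]<50: print('brass',c.round(1),a,x)
E
python3 go.py 666 -115 24 87.9
```

```text
brass [152.5 226.9] 346 [ 340. -148.]
brass [302.7 227.8] 80 [644.  45.]
brass [275.8 283.7] 191 [ 667. -117.]
t=40.1 pos=[ 668.9 -129.9  146.9] yaw=88.11 q=[-17.  37.  85.   0.  58. -15.] turn=0.21 tx=14.7 ty=-3.5 tz=122.9 f=[-2.   0.2 -0.8] op=61.5
```

Request:
carry_out --pt "12 -2 30 0 0.35" --pt "0 0 35 0 0.35" --pt "0 0 30 0 0.35" --pt "0 0 20 0 0.35" --pt "0 0 7 0 0.35" --pt "0 0 0 0 0.35" --pt "0 0 0 0 0.35"

```text
t: 40.85
eef_pos: [664.1, -121.0, 26.3]
tcp_rot: [3.14, 0.0, 1.534]
ft_force: [0.3, -0.1, -0.3]
opening: 0.647
grip_force: 0.0
```

```bash
python3 - <<'E'
from m import *
r=cam('wrist')
for c,a,b,m in blobs(r,(15,120,120),(28,255,255),800): print('brass',c.round(1),a,ray(r,c,6)[0].round(1)[:2])
E
python3 go.py 666 -115 9.3 87.9
```

```text
brass [260.6 224.8] 2337 [ 666.4 -113.6]
t=40.9 pos=[ 664.2 -120.9   26.5] yaw=87.89 q=[-16.  45.  91.   0.  45. -14.] turn=-0.01 tx=6.0 ty=1.6 tz=17.2 f=[0.  0.7 0.5] op=61.5
```

Request:
carry_out --pt "6 2 5 0 0.35" --pt "0 0 7 0 0.35" --pt "0 0 4.5 0 0.35" --pt "0 0 0 0 0.35" --pt "0 0 0 0 0.8" --pt "0 0 0 0 0.8" --pt "0 0 0 0 0.8" --pt "0 0 0 0 0.8" --pt "0 0 0 0 0.8"

```text
t: 41.8
eef_pos: [665.7, -114.8, 8.6]
tcp_rot: [-3.141, -0.0, 1.534]
ft_force: [-0.3, 0.4, -0.6]
opening: 0.366
grip_force: 30.0
```

```bash
python3 go.py 589.5 -315.5 129 87.9
```

```text
t=41.8 pos=[ 665.7 -114.8    8.6] yaw=87.90 q=[-15.  46.  91.   0.  43. -13.] turn=-0.00 tx=-203.3 ty=-68.8 tz=-120.4 f=[-0.3  0.4 -0.6] op=34.7
```

Request:
carry_out --pt "0 0 -20 0 0.8" --pt "0 0 -35 0 0.8" --pt "0 0 -35 0 0.8" --pt "0 0 -30 0 0.8" --pt "-35 -12 0 0 0.8" --pt "-35 -12 0 0 0.8" --pt "-35 -12 0 0 0.8" --pt "-35 -12 0 0 0.8" --pt "-35 -12 0 0 0.8" --pt "-28 -9 0 0 0.8" --pt "0 0 0 0 0.8" --pt "0 0 0 0 0.8"

```text
t: 43.0
eef_pos: [589.1, -315.3, 128.5]
tcp_rot: [-3.141, -0.0, 1.533]
ft_force: [0.7, -0.1, -0.3]
opening: 0.365
grip_force: 30.0
```

```bash
python3 - <<'E'
from m import *
r=cam('wrist')
print('pocket gray',cv2.cvtColor(r['color'],cv2.COLOR_RGB2HSV)[190:208,258].tolist())
for c,a,b,m in blobs(r,(15,120,90),(28,255,255),800): print('brass',c.round(1),a,ray(r,c,126)[0].round(1)[:2])
E
python3 go.py 589.5 -315.5 75.5 87.9
```

```text
pocket gray [[173, 8, 134], [0, 6, 134], [173, 8, 134], [0, 6, 134], [0, 8, 136], [0, 8, 135], [0, 8, 135], [173, 8, 135], [173, 8, 134], [0, 8, 134], [0, 6, 134], [0, 6, 134], [173, 8, 135], [0, 8, 135], [173, 8, 135], [173, 8, 134], [0, 8, 135], [8, 8, 135]]
brass [258.9 246.2] 2779 [ 590.2 -313.4]
brass [288.6 353.7] 2612 [ 606.3 -389.6]
t=43.0 pos=[ 589.4 -314.6  128.6] yaw=87.89 q=[-34.  37.  88.   0.  55. -32.] turn=-0.01 tx=-0.9 ty=0.1 tz=53.1 f=[ 0.2 -0.1  0.1] op=34.7
```

The pocket is empty (grey) and C is held. Placing C.

Request:
carry_out --pt "-0.5 0 15 0 0.8" --pt "0 0 20 0 0.8" --pt "0 0 12 0 0.8" --pt "0 0 5 0 0.8" --pt "0 0 1 0 0.8" --pt "0 0 0 0 0.8"

```text
t: 43.65
eef_pos: [589.6, -315.6, 75.9]
tcp_rot: [3.141, 0.0, 1.534]
ft_force: [0.7, 0.7, -0.3]
opening: 0.365
grip_force: 30.0
```

Request:
carry_out --pt "0 0 0 0 0.8" --pt "0 0 0 0 0.55" --pt "0 0 0 0 0.5" --pt "0 0 0 0 0.45" --pt "0 0 -15 0 0.45" --pt "0 0 -30 0 0.45" --pt "0 0 -20 0 0.45" --pt "0 0 0 0 0.45" --pt "0 0 0 0 0.45"

```text
t: 44.55
eef_pos: [589.3, -315.7, 141.3]
tcp_rot: [3.141, 0.0, 1.534]
ft_force: [-0.3, 0.3, 0.3]
opening: 0.552
grip_force: 0.0
```

```bash
python3 - <<'E'
from m import *
r=cam('wrist')
for c,a,b,m in blobs(r,(15,120,90),(28,255,255),800): print('brass',c.round(1),a,ray(r,c,66)[0].round(1)[:2])
E
python3 go.py 475 -312 76.5 87.9
```

```text
brass [259.2 204.2] 1459 [ 590.7 -314.4]
brass [325.6 353.8] 2569 [ 646.5 -462. ]
t=44.6 pos=[ 589.1 -315.4  140.4] yaw=87.90 q=[-34.  36.  88.   0.  56. -32.] turn=0.00 tx=-0.7 ty=-114.1 tz=63.9 f=[-0.4  0.5 -0.6] op=52.2
```

Request:
carry_out --pt "0 -38 0 0 1" --pt "0 -38 0 0 1" --pt "0 -39 0 0 1" --pt "0 0 0 0 1" --pt "0 0 25 0 1" --pt "0 0 25 0 1" --pt "0 0 13 0 1" --pt "0 0 0 0 1" --pt "0 8 0 0 1" --pt "0 8 0 0 1" --pt "0 8 0 0 1" --pt "0 8 0 0 1"

```text
t: 45.8
eef_pos: [507.3, -312.9, 78.4]
tcp_rot: [3.141, 0.001, 1.534]
ft_force: [-3.5, -1.6, 3.6]
opening: 0.004
grip_force: 2.1
```

Request:
carry_out --pt "0 8 0 0 1" --pt "0 8 0 0 1" --pt "0 8 0 0 1" --pt "0 6 0 0 1" --pt "0 5 0 0 1" --pt "0 4 0 0 1" --pt "0 3 0 0 1" --pt "0 2 0 0 1" --pt "0 2 0 0 1" --pt "0 1 0 0 1" --pt "0 0 0 0 1" --pt "0 0 0 0 1"

```text
t: 47.0
eef_pos: [553.1, -314.7, 78.0]
tcp_rot: [-3.141, 0.0, 1.534]
ft_force: [-8.5, -2.7, 6.2]
opening: 0.004
grip_force: 4.2
```

Request:
carry_out --pt "0 1 0 0 1" --pt "0 1 0 0 1" --pt "0 1 0 0 1" --pt "0 0 0 0 1" --pt "0 0 0 0 1"

```text
t: 47.5
eef_pos: [554.9, -314.7, 78.0]
tcp_rot: [-3.138, -0.0, 1.534]
ft_force: [-14.0, -3.8, 9.0]
opening: 0.002
grip_force: 7.8
```

Hard stop again. I'll retreat up and away toward the robot (−x) for a clear final look.

Request:
carry_out --pt "0 -15 0 0 1" --pt "0 -20 0 0 1" --pt "0 -25 0 0 1" --pt "0 -20 0 0 1" --pt "0 0 -35 0 1" --pt "0 0 -35 0 1" --pt "0 0 -35 0 1" --pt "20 -25 0 0 1" --pt "20 -25 0 0 1" --pt "20 -20 0 0 1" --pt "0 0 0 0 1" --pt "0 0 0 0 1"

```text
t: 48.7
eef_pos: [409.5, -249.2, 183.2]
tcp_rot: [3.14, 0.001, 1.534]
ft_force: [-0.6, -0.7, 0.2]
opening: 0.007
grip_force: 0.0
```

```bash
python3 - <<'E'
from m import *
report()
r=cam('top');save(r,'end.png')
s=cam('scene')
b0=np.load('top0.npz')['color'];
for c,a,b,m in blobs(r,(15,120,90),(28,255,255)): print('top brass',c.round(1),a)
a=np.hstack([r['color'][110:260,110:420],]);
k=np.vstack([cv2.resize(a,(600,290)),cv2.resize(s['color'][90:384],(540,310))[:,:].copy() if 0 else cv2.copyMakeBorder(cv2.resize(s['color'][90:384],(540,310)),0,0,0,60,0)])
cv2.imwrite('pics/end2.png',k[:,:,::-1])
E
python3 go.py 475 -312 76.5 87.9
```

```text
case [538.1 256.1] size [ 90.4 110.4] yaw -2.5 bay-frame 0.4 0.6
top brass [327.6 266.4] 226
t=48.9 pos=[ 409.6 -249.6  182.6] yaw=87.90 q=[-39.  19. 112.   0.  49. -37.] turn=-0.00 tx=-59.9 ty=67.7 tz=106.1 f=[0.1 0.1 0.1] op=0.1
```

View pics/end2.png

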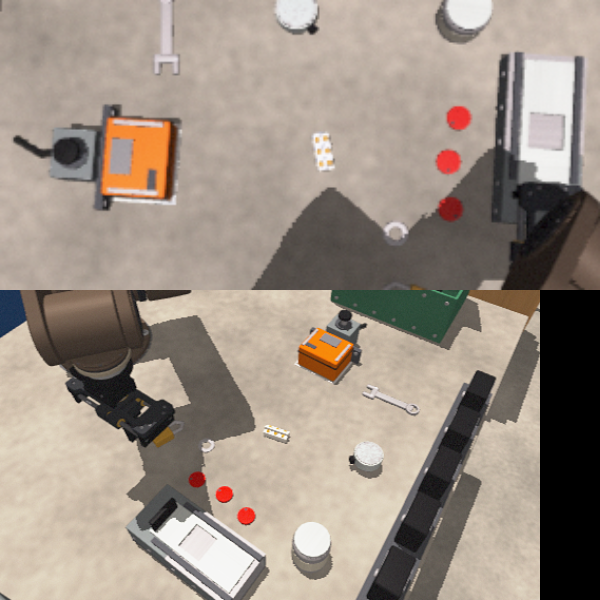

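The final view shows the case home against the bar, the plunger up, the pocket empty with the slide at rest, no brass discs left, and the bystanders in place. Handing in.

```bash
python3 -c "
from cell import env
print(env.job_done())"
```

```text
the job is handed in; nothing more can be done
None
```

I handed the job in at about 49 s of the 210 s allowed: the case is home against the stop, the plunger was pressed fully and sprang back, all three brass tallies present are in the box, and the other things were left in place.

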